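Roll the full thread spool up the rack to its stop

ROBOT

A 6-joint arm with a two-finger parallel gripper is mounted at the origin on the work surface. World frame = base frame: x ahead of the robot, y to its left, z up, the work surface at z = 0. Lengths are in m, angles in rad, forces in N, time in s.
With the tool pointing down it reaches from about 0.3 to 0.775 m from the base axis. Payload 14.6 kg.
Tool frame: the origin (TCP) lies on the mounting face of the last link; the fingertips stand 199 mm ahead of it and the grasp point (between the pads) lies 180 mm ahead of it; z points along the fingers, y is the line along which they close (so a half turn about z gives the same grasp; the last joint's range is limited). The gripper opens to 94 mm and grips with 3 to 60 N. Pads are 16 mm wide; open, the fingers measure 119 mm over their backs; the gripper's body (75 mm by 177 mm) begins 78 mm behind the grasp point.
Start: joints at [-1.315, 0.3, 1.521, -0, 1.321, -0.067], TCP at [0.174, -0.522, 0.405] pointing down, gripper open.
Joint ranges: [-3.03, 3.03], [-0.79, 2.21], [0.23, 2.52], [-1.04, 4.18], [0, 3.07], [-2.55, 2.55]. Speed limits (rad/s): [2.22, 2.22, 2.57, 3.14, 3.14, 3.14].

INTERFACE

Orientations are given as [roll, pitch, yaw] about the fixed x, y, z axes, in that order (R = Rz(yaw) Ry(pitch) Rx(roll)).
In Python, from station import telemetry, cams, workorder, finder gives the robot as it stands.
- The arm moves only by the tool jog_arm, never from a script. Its argument "rows" is a list of rows, each an object with "gripper": the finger opening in m, from 0 to 0.094; "slide": the shift along the tool's x, y, z in m, a list of three; "spin": the turn about the tool's z in rad. In form: [{"gripper": gripper, "slide": [tx, ty, tz], "spin": spin}, ...]. A call has 1 to 8 rows; each row is the pose to reach, as a shift and turn from the pose commanded when the call began, along the tool's axes at that moment; what a row does not reach only later rows make up. A row lasts 1/10 s, in which the tool goes at most 50 mm and 8.59 degrees, less where a joint would pass 70% of its speed; a pose out of reach is approached as far as the arm can. A call with a gripper value outside its range is refused whole. The fingers move at their own pace and stop on an object; "squeeze" is the grip in N (left out, the last holds). Time passes only in rows, so rows that repeat a pose let the fingers close. It gives the time, the measured TCP pose, the force, the opening and the grip force at its end, in the units of the state.
- telemetry.get_obs(): the state, without advancing time (a new reading comes with each control period).
- cams.camera(name): name is "scene" or "top" or "wrist"; returns (picture, depth): 384x512x3 uint8, red, green, blue; 384x512 float32, m along the optical axis (not along the pixel's ray), 0 where there is no reading.
- cams.camera_info(name): a dict with "camera_matrix" (3x3 intrinsics, pixels), "R" (3x3) and "t" (3): a world point X has camera coordinates R X + t; the wrist camera has in their place "tool_from_camera" (4x4, takes a point from camera to tool coordinates, whose origin is the TCP and whose axes are the flange's). Camera axes: x right, y down, z forward; pixel columns grow to the right and rows downward; lengths in m; the calibration is good to about 2 mm. A picture is of the moment at which its call begins: read the wrist's pose just before it. camera_info takes no time and is no camera call.
- workorder.hand_in(): hands the job in; it is judged then, once.
Trained networks look in the newest picture that a camera, given by its name, has taken for a name from the list of things; names that differ only in an ending like _2 or _b are one class to them, and where a whole thing is asked for, a point or a joint stands for the part that bears it (a point fixed in the world has none). Each returns a list of dicts, best first, with "confidence" (0 to 1); they miss things now and then, are a little off and sometimes report something else, mostly with a low value. They report only what shows in the picture. A call takes as long as a camera call.
- finder.find_in(target, camera): "point" ([x, y, z] in m, in world coordinates, good to about 4 mm: the middle of the surface that is visible of it).
- finder.masks_of(target, camera): "region" (384x512 bool, what is visible of it).
The state is a dict: "time_s": time; "qpos": joint angles; "joint_vel": joint speeds; "tau": joint torques, N m; "ee_pos": TCP position; "eef_rot": TCP orientation; "force": force on the tool from outside, world axes, zero at the start; "moment": the same for the moment, N m; "grip_width": finger opening in m; "grip_force": force on a finger pad.
Only numpy, scipy, OpenCV 4.12 (cv2) and the standard library are available. Lean on these libraries where they do the work, as an engineer would, in place of code of your own. Each camera call takes 0.05 s, during which the arm holds its last target. There are 200 camera calls.

TASK

Push the full spool of thread with the fingertips up its gutter on the sloping thread rack, over the crest and into the seat against the stop board at the top, so that it lies there ready for threading and does not roll back; then move the hand clear. Roll it up steadily: do not lift it, flick it or let it run. Leave the nearly empty spool at the low end of the other gutter, and everything else on the table, where it is.

Things in the scene. Friction and masses are not known exactly. Their poses are not given: they have to be found in the camera images.
- full_spool: The full spool of cotton thread: two round wooden flanges 48 mm across and 6 mm thick, 66 mm long overall, wound to 44 mm across between the flanges; about 0.15 kg, lacquered and smooth. It lies across one of the rack's two gutters, against the lip at the low end, axle across the gutter. Origin at its centre (24 mm above the gutter floor while it lies there); its own y axis runs along the axle.
- empty_spool: The nearly empty spool: same flanges and length, but wound only 23 mm across, so that its thin middle shows. It lies against the lip in the other gutter. Origin at its centre, y along the axle. To be left alone.
- gutter: The tray of the fixed plywood thread rack: two straight sloping gutters side by side, closed by a lip at the low end. Frame: x up the slope along the gutters (10 degrees above level), y across them, z square to the floor. Origin on the gutter floor at the lip's inner face, midway between the gutters, 44 mm above the table. The gutters' centre lines are at y = +39 and -39 mm.
- rack: The rack's base board, fixed, 260 by 176 mm. Origin under its centre, x uphill but level. Each gutter is 70 mm wide between fences 14 mm above its floor (divider 8 mm, outer fences 12 mm thick). The lip is 12 mm thick and 8 mm above the floor. A spool rolls freely: let go on the slope, it runs back down to the lip.
- crest (a point): The crest midway between the gutters: the floor is flat from the lip to here (x = 170 mm, z = 0 in the gutter frame). Beyond it the seat falls away towards the stop board, 14 degrees below level. A spool whose centre is past about x = 180 mm rolls on by itself into the seat and stays there.
- stop (a point): Top edge of the stop board's downhill face, midway between the gutters (x = 216, z = 45 mm in the gutter frame). The board is 12 mm thick, square to the gutter floor; a small brass thread eye stands on it above each gutter, up to z = 60 mm.
- home_a (a point): Where the centre of a spool lies when it is home in the seat of the gutter at y = +39 mm (x = 192, z = 16.5 mm in the gutter frame), touching both the seat and the stop board.
- home_b (a point): The same for the gutter at y = -39 mm.
- small_reel: A small white-flanged reel of thread, 30 mm across and 48 mm tall, standing on the table beside the rack; origin at the centre of its underside.
- black_reel: A small black-flanged reel, 34 mm across and 55 mm tall, standing on the table on the other side of the rack; origin at the centre of its underside.
- cone: A standing cone of thread, foot 66 mm across, 95 mm tall, on the table beyond the rack's high end; origin at the centre of its underside.
- bobbin_tin: A round lidded metal tin, 87 mm across and 44 mm tall, to the right; origin at the centre of its underside.
- spray_can: A spray can, 52 mm across and 150 mm tall, to the right; origin at the centre of its underside.
- tape_measure: A round tape measure lying flat, 54 mm across and 18 mm tall, to the left; origin at the centre of its underside.
- shears: Fabric shears lying flat, about 230 mm long and 15 mm high, to the left; origin under the pivot.

How it is judged:
At the end, for the whole second after the job is handed in: The full spool lies at rest in the seat of its gutter against the stop board: centre within 5 mm of the home point, axle square across the gutter within 0.1 rad, slower than 0.02 m/s; the nearly empty spool within 15 mm of where it began ((distance between full_spool and home_a below 0.005 m or distance between full_spool and home_b below 0.005 m) and angle between the y axis of full_spool and the y axis of gutter, either way round below 0.1 rad and linear speed of full_spool below 0.02 m/s and distance of empty_spool from where it was at the start of the episode below 0.015 m); the robot touches nothing.
It fails at once if the full spool is lifted off the gutter (its centre more than 36 mm above the floor line) (z of full_spool in the frame of gutter above 0.036 m).
It fails at once if the full spool is flicked or left to run freely (faster than 0.45 m/s) (linear speed of full_spool above 0.45 m/s).
It fails at once if the nearly empty spool is moved more than 15 mm (distance of empty_spool from where it was at the start of the episode above 0.015 m).
It fails at once if another thing on the table (reel, cone, tin, can, tape measure or shears) is moved more than 20 mm (distance of any of small_reel, black_reel, cone, bobbin_tin, spray_can, tape_measure, shears from where it was at the start of the episode above 0.02 m).
It also fails if it takes over 48 s, if anything falls off the work surface, if the arm or the gripper's body presses on something with over 40 N, if the wrist force passes 120 N, or if a joint passes its speed limit or range.

## Working session

There is one attempt and no reset: what is moved stays moved. The work goes in short steps, Python scripts to look and compute and a tool call to move; the robot and the scene stay as the last step left them, time stands still between calls to the robot, and variables do not carry over. Pictures are saved under pics/ and viewed, at most 10 in all, crops included, and the job is handed in when it is done.

Besides the shell and the picture viewer there is one more tool, called after "Emit:" in YAML: its name, and indented under it one key for each argument. jog_arm: Moves the arm, as the interface text tells. Its arguments: {"type":"object","properties":{"rows":{"type":"array","items":{"type":"object","properties":{"gripper":{"type":"number"},"slide":{"type":"array","items":{"type":"number"}},"spin":{"type":"number"}}}},"squeeze":{"type":"number"}},"required":["rows"]}

```bash
mkdir -p pics
cat > h.py <<'E'
import numpy as np, cv2
from station import telemetry, cams, workorder, finder
def world(cam, d, mask=None):
    i=cams.camera_info(cam); K=np.array(i["camera_matrix"]); v,u=np.nonzero((d>0)&(mask if mask is not None else True))
    z=d[v,u]; P=np.c_[(u-K[0,2])/K[0,0]*z,(v-K[1,2])/K[1,1]*z,z]
    return (P-np.array(i["t"]))@np.array(i["R"])
E
python3 - <<'E'
from h import *
o=telemetry.get_obs(); print(o)
ims=[]
for c in ("top","scene"):
    p,d=cams.camera(c); ims.append(p); np.savez(f"/tmp/{c}.npz",p=p,d=d)
    cv2.imwrite(f"pics/{c}.png",p[:,:,::-1])
    for t in ("full_spool","empty_spool","gutter","rack","small_reel","black_reel","cone","spray_can","bobbin_tin"):
        m=finder.masks_of(t,c); f=finder.find_in(t,c)
        if m:
            r=np.array(m[0]["region"]); W=world(c,d,r); v,u=np.nonzero(r)
            np.save(f"/tmp/{c}_{t}.npy",r)
            print(c,t,m[0]["confidence"],"px",u.mean().round(),v.mean().round(),r.sum(),[(np.round(x["point"],3).tolist(),round(x["confidence"],2)) for x in f[:2]],"med",np.median(W,0).round(3),"zmax",np.percentile(W[:,2],98).round(3))
E
```

```text
{'time_s': 0.0, 'qpos': array([-1.31462667e+00,  3.00466595e-01,  1.52158941e+00,  3.22243526e-05,
        1.32070014e+00, -6.65881284e-02]), 'joint_vel': array([-0.00177468, -0.00036549, -0.00115833, -0.00096409, -0.00045564,
       -0.0004139 ]), 'tau': array([ 1.82587155e-03, -5.31803691e+01, -3.52735949e+01,  7.08800275e-02,
        2.44013773e-02, -8.21089202e-05]), 'ee_pos': array([ 0.17444732, -0.52156435,  0.40408515]), 'eef_rot': array([-3.14043382e+00, -1.08560563e-04,  3.22749733e-01]), 'force': array([-1.0056701 ,  0.6638536 ,  0.38656705]), 'moment': array([-0.04400904, -0.06646583, -0.01876883]), 'grip_force': 0.0, 'grip_width': 0.09412256085067797}
top empty_spool 0.71 px 205.0 198.0 330 [([0.478, -0.056, 0.079], 0.65)] med [0.545 0.197 0.067] zmax 0.097
top gutter 0.61 px 257.0 201.0 3651 [([0.541, 0.034, 0.069], 0.97), ([0.539, 0.037, 0.066], 0.41)] med [0.537 0.035 0.065] zmax 0.128
top rack 0.96 px 256.0 201.0 4039 [([0.543, 0.04, 0.065], 0.66), ([0.54, 0.03, 0.069], 0.64)] med [0.537 0.041 0.065] zmax 0.127
top black_reel 0.48 px 242.0 243.0 109 [([0.409, 0.081, 0
[... 621 characters left out ...]
.095
scene gutter 0.78 px 274.0 195.0 4173 [([0.562, 0.057, 0.07], 0.93)] med [0.564 0.058 0.069] zmax 0.128
scene rack 0.93 px 275.0 202.0 5484 [] med [0.577 0.072 0.064] zmax 0.127
scene black_reel 0.6 px 310.0 174.0 113 [([0.561, 0.059, 0.067], 0.7), ([0.419, 0.088, 0.05], 0.68)] med [0.419 0.084 0.054] zmax 0.057
scene cone 0.82 px 323.0 229.0 718 [([0.57, 0.212, 0.048], 0.87), ([0.589, 0.381, 0.018], 0.64)] med [0.57  0.211 0.048] zmax 0.096
scene spray_can 0.76 px 158.0 132.0 776 [([0.56, -0.371, 0.096], 0.86)] med [ 0.558 -0.369  0.094] zmax 0.152
scene bobbin_tin 0.81 px 201.0 134.0 586 [([0.44, -0.308, 0.048], 0.9), ([0.563, 0.061, 0.07], 0.19)] med [ 0.439 -0.311  0.042] zmax 0.047
```

View pics/top.png

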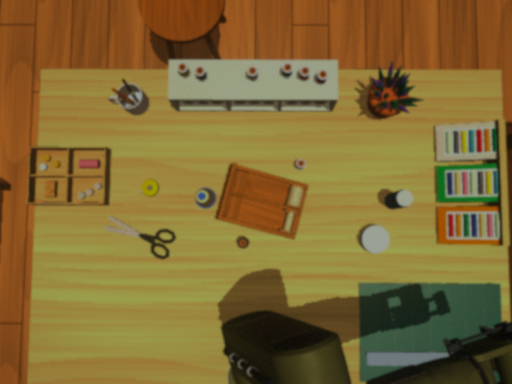

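View pics/scene.png

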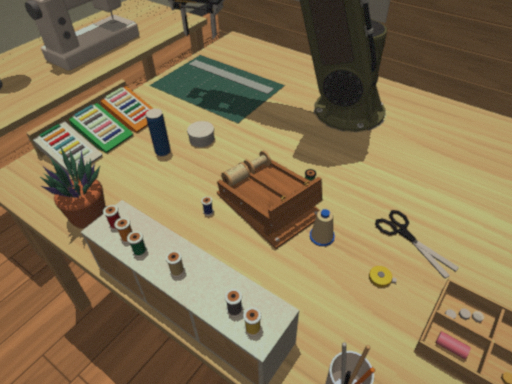

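The top view shows the rack at about (262,200). Its low end is to the right (world −y), with the spools at (295,193) and (289,220), and the cone is at (205,198). Next I fit the rack frame and check which spool is full.

Run:
```python
from h import *
T=np.load("/tmp/top.npz");S=np.load("/tmp/scene.npz")
a=cv2.resize(T["p"][150:250,205:325],(780,650)[0:2] if 0 else (720,600),interpolation=cv2.INTER_CUBIC)
b=cv2.resize(S["p"][140:250,205:337],(720,600),interpolation=cv2.INTER_CUBIC)
cv2.imwrite("pics/crops.png",cv2.resize(np.hstack([a,b]),(800,333))[:,:,::-1])
for c,D in(("top",T),("scene",S)):
    d=D["d"]; r=np.load(f"/tmp/{c}_rack.npy"); r=cv2.dilate(r.astype(np.uint8),np.ones((7,7)))>0
    W=world(c,d,r); 
    # floor plane ransac, tilt 10deg
    rng=np.random.default_rng(0);best=0
    for _ in range(4000):
        q=W[rng.choice(len(W),3,False)];n=np.cross(q[1]-q[0],q[2]-q[0]);L=np.linalg.norm(n)
        if L<1e-6: continue
        n/=L; n*=np.sign(n[2])
        if abs(np.degrees(np.arccos(n[2]))-10)>2.5: continue
        k=(abs((W-q[0])@n)<.002);
        if k.sum()>best:best=k.sum();bk=k
    P=W[bk];m=P.mean(0);n=np.linalg.svd(P-m)[2][2];n*=np.sign(n[2])
    print(c,len(W),best,"n",n,"tilt",np.degrees(np.arccos(n[2])),"uphill yaw",np.degrees(np.arctan2(-n[1],-n[0])),"mean",m)
    H=W[W[:,2]>.03]
    rect=cv2.minAreaRect(H[:,:2].astype(np.float32)*1000);print("rect",rect)
    hs=(W-m)@n; 
    print("above-plane hist",np.histogram(hs,bins=np.arange(-.03,.07,.005)))
```

```text
top 5472 1084 n [-0.03318188 -0.13577078  0.99018446] tilt 8.034348728879133 uphill yaw 76.26633156383829 mean [0.5350718  0.0273837  0.06170783]
rect ((537.0234985351562, 26.036972045898438), (243.76904296875, 172.9427947998047), 75.40523529052734)
above-plane hist (array([  16,    5,   33,   93,  310, 1077, 1124,  341,  356,  280,   91,
         76,   99,   85,   94,  157,   94,    7,    3]), array([-3.0000000e-02, -2.5000000e-02, -2.0000000e-02, -1.5000000e-02,
       -1.0000000e-02, -5.0000000e-03,  6.9388939e-18,  5.0000000e-03,
        1.0000000e-02,  1.5000000e-02,  2.0000000e-02,  2.5000000e-02,
        3.0000000e-02,  3.5000000e-02,  4.0000000e-02,  4.5000000e-02,
        5.0000000e-02,  5.5000000e-02,  6.0000000e-02,  6.5000000e-02]))
scene 6751 1455 n [-0.0371807  -0.17525964  0.98381993] tilt 10.320842600721274 uphill yaw 78.02248595328112 mean [0.53936595 0.02130569 0.06244172]
rect ((518.762939453125, 57.113067626953125), (298.6268615722656, 235.48544311523438), 75.45150756835938)
above-plane hist (array([159, 160, 166, 162, 166, 975, 935, 246, 587, 247, 166, 144, 109,
        86, 210,  71,   7,   8,   1]), array([-3.0000000e-02, -2.5000000e-02, -2.0000000e-02, -1.5000000e-02,
       -1.0000000e-02, -5.0000000e-03,  6.9388939e-18,  5.0000000e-03,
        1.0000000e-02,  1.5000000e-02,  2.0000000e-02,  2.5000000e-02,
        3.0000000e-02,  3.5000000e-02,  4.0000000e-02,  4.5000000e-02,
        5.0000000e-02,  5.5000000e-02,  6.0000000e-02,  6.5000000e-02]))
```

View pics/crops.png

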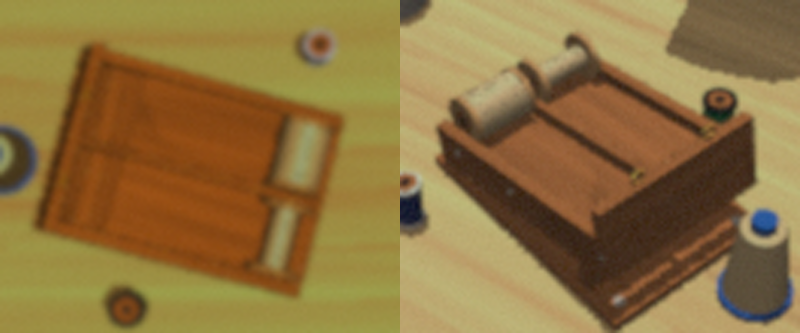

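The crops show the full spool (large winding) in the far gutter, at world x≈0.565, which is gutter y=−39, so the goal is home_b. The empty spool is in the near gutter. I'll go over the rack for a close wrist view.

Emit:
jog_arm:
  rows:
    - {"gripper": 0.02, "slide": [0.512, -0.409, 0], "spin": -0.995}
    - {"gripper": 0.02, "slide": [0.512, -0.409, 0], "spin": -0.995}
    - {"gripper": 0.02, "slide": [0.512, -0.409, 0], "spin": -0.995}
    - {"gripper": 0.02, "slide": [0.512, -0.409, 0], "spin": -0.995}
    - {"gripper": 0.02, "slide": [0.512, -0.409, 0], "spin": -0.995}
    - {"gripper": 0.02, "slide": [0.512, -0.409, 0], "spin": -0.995}
    - {"gripper": 0.02, "slide": [0.512, -0.409, 0], "spin": -0.995}
    - {"gripper": 0.02, "slide": [0.512, -0.409, 0], "spin": -0.995}

```text
time_s: 2.7
ee_pos: [0.3922, -0.1837, 0.405]
eef_rot: [3.141, 0.0, 1.321]
force: [1.3, -1.4, 0.1]
grip_width: 0.0337
grip_force: 0.0
```

Emit:
jog_arm:
  rows:
    - {"gripper": 0.02, "slide": [0.209, 0.089, 0], "spin": 0}
    - {"gripper": 0.02, "slide": [0.209, 0.089, 0], "spin": 0}
    - {"gripper": 0.02, "slide": [0.209, 0.089, 0], "spin": 0}
    - {"gripper": 0.02, "slide": [0.209, 0.089, 0], "spin": 0}
    - {"gripper": 0.02, "slide": [0.209, 0.089, 0], "spin": 0}
    - {"gripper": 0.02, "slide": [0.209, 0.089, 0], "spin": 0}
    - {"gripper": 0.02, "slide": [0.209, 0.089, 0], "spin": 0}

```text
time_s: 3.4
ee_pos: [0.5301, -0.0055, 0.4044]
eef_rot: [-3.141, 0.0, 1.319]
force: [0.3, -0.4, 1.0]
grip_width: 0.0198
grip_force: 0.0
```

Run:
```python
from h import *
from scipy.spatial.transform import Rotation as Ro
o=telemetry.get_obs(); print(o["ee_pos"],o["eef_rot"],o["grip_width"],o["time_s"])
p,d=cams.camera("wrist"); i=cams.camera_info("wrist"); print(i)
M=np.eye(4);M[:3,:3]=Ro.from_euler("xyz",o["eef_rot"]).as_matrix();M[:3,3]=o["ee_pos"];M=M@np.array(i["tool_from_camera"])
np.savez("/tmp/w1.npz",p=p,d=d,M=M,K=i["camera_matrix"])
for t in("full_spool","empty_spool"):
    for f in finder.find_in(t,"wrist"): print(t,np.round(f["point"],4),f["confidence"])
    m=finder.masks_of(t,"wrist")
    if m: np.save(f"/tmp/w_{t}.npy",np.array(m[0]["region"])); v,u=np.nonzero(m[0]["region"]);print(m[0]["confidence"],u.mean(),v.mean(),len(u))
cv2.imwrite("pics/w1.png",p[:,:,::-1])
```

```text
[ 0.53006468 -0.00550112  0.40435612] [-3.14100040e+00  2.00873694e-04  1.31876057e+00] 0.01976536435568408 3.4
{'camera_matrix': array([[299.72354074,   0.        , 256.27683609],
       [  0.        , 299.72354074, 186.46405551],
       [  0.        ,   0.        ,   1.        ]]), 'tool_from_camera': array([[-1.34725483e-03, -9.71328747e-01, -2.37736514e-01,
         6.80932395e-02],
       [ 9.99998565e-01, -1.06452001e-03, -1.31765209e-03,
        -1.89057514e-05],
       [ 1.02679808e-03, -2.37737948e-01,  9.71328788e-01,
         2.04479305e-02],
       [ 0.00000000e+00,  0.00000000e+00,  0.00000000e+00,
         1.00000000e+00]])}
full_spool [ 0.5707 -0.0667  0.0896] 0.59
0.55 300.0282485875706 230.62227602905568 1239
empty_spool [ 0.466  -0.0499  0.0842] 0.78
0.83 221.56344086021505 232.38817204301074 930
```

View pics/w1.png

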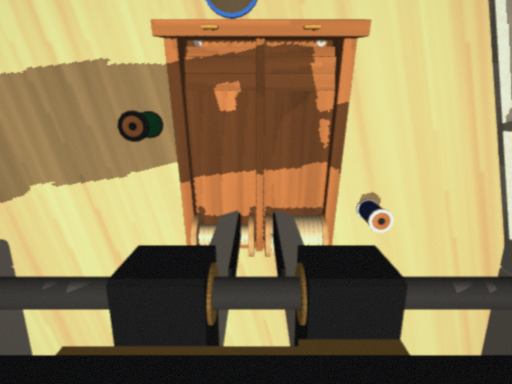

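The wrist view looks up the slope. The stop board is at the top (row 28) with the eyes at (210,27) and (312,27), the divider is at column ~261, and the full spool is at about (313,230), partly behind the fingers. Now I fit the frame numerically.

Run:
```python
from h import *
Z=np.load("/tmp/w1.npz");p,d,M,K=Z["p"],Z["d"],Z["M"],Z["K"]
v,u=np.mgrid[:384,:512]; C=np.stack([(u-K[0,2])/K[0,0]*d,(v-K[1,2])/K[1,1]*d,d],-1); W=C@M[:3,:3].T+M[:3,3]
yaw=1.319; e=np.array([np.cos(yaw),np.sin(yaw)]); f=np.array([np.sin(yaw),-np.cos(yaw)])
A=W[...,:2]@e; B=W[...,:2]@f; H=W[...,2]   # A along tool x, B along tool y
ok=d>0
# floor: plane fit within both gutters
for nm,cs in(("L",(200,250)),("R",(272,325))):
    s=np.zeros_like(ok); s[85:200,cs[0]:cs[1]]=1; s&=ok
    X=np.c_[A[s],B[s],np.ones(s.sum())];y=H[s]
    for _ in range(5):
        c=np.linalg.lstsq(X,y,rcond=None)[0]; r=y-X@c; k=abs(r)<2.5*np.median(abs(r))+5e-4; X,y=X[k],y[k]
    print(nm,"slope deg",np.degrees(np.arctan(c[:2])),"c",c,"res",r.std())
np.set_printoptions(suppress=True,precision=1,linewidth=200)
for row in(110,150,180): # cross profile
    k=range(160,360,3); h=H[row]-(c[0]*A[row]+c[1]*B[row]+c[2])
    print(row,"A",(1000*np.median(A[row,200:320])).round(1)); print(np.c_[[1000*B[row,j] for j in k],[1000*h[j] for j in k]].T)
for col in(225,300): # along
    print(col); k=range(15,250,3); h=H[:,col]-(c[0]*A[:,col]+c[1]*B[:,col]+c[2]);print(np.c_[[1000*A[j,col] for j in k],[1000*h[j] for j in k]].T)
# spool points
for t in("full_spool","empty_spool"):
    m=np.load(f"/tmp/w_{t}.npy")&ok; print(t,np.percentile(A[m],[2,50,98])*1000,np.percentile(B[m],[2,50,98])*1000,np.percentile(H[m],[2,50,98])*1000)
```

```text
L slope deg [9.9813987  0.02023648] c [0.17599225 0.00035319 0.0347184 ] res 0.0006900126464595864
R slope deg [ 9.94197631 -0.06392685] c [ 0.17528298 -0.00111573  0.03558352] res 0.000680732645014781
110 A 197.8
[[394.6 398.4 401.6 406.2 432.1 435.4 438.5 441.4 443.7 443.8 446.6 449.9 452.9 456.  459.1 462.  465.3 468.2 471.3 474.4 477.3 480.4 483.4 486.7 489.6 492.6 495.7 498.7 501.8 504.8 507.8 510.9
  514.  516.9 519.8 523.1 526.1 529.2 532.2 535.2 538.3 541.3 544.3 547.5 550.5 553.6 556.4 559.5 562.8 565.6 568.7 571.9 574.8 577.8 580.9 584.  586.8 590.2 591.4 592.6 595.4 598.3 601.3 629.1
  632.9 636.6 640.6]
 [-69.9 -69.6 -71.2 -68.2  12.8  14.1  15.   15.2  12.6  -0.1  -1.5   0.1  -0.3  -0.1   0.1  -0.7   0.9  -0.1   0.6   0.7  -0.7  -0.1  -0.7   2.    0.7   0.    1.    0.6   1.    0.6  -0.2   0.5
   14.3  14.8  14.4   0.1  -0.6  -0.1  -0.1   1.6   0.2   0.1   1.3  -0.2  -0.3  -0.4   1.1   0.9  -0.7   1.    0.4  -0.2   0.2   0.4   0.2   0.1   1.3  -0.5   7.   14.   14.5  14.3  13.9 -69.4
  -69.9 -69.9 -70.7]]
150 A 156.3
[[390.9 394.1 397.8 401.9 406.  409.9 434.2 437.4 440. 
[... 2958 characters left out ...]
8.7  84.   80.9  84.5  82.8  81.1  79.4  76.4  74.4 135.4 135.3 194.8 135.  159.5 159.8]
 [-89.3 -87.4  45.5  44.4  45.4  45.2  46.4  45.5  -6.7 -71.3 -69.6 -16.3 -15.7 -15.2  -8.9  -8.6  -7.   -7.6  -7.4  -5.8  -5.9  -5.3  -4.   -1.7  -1.3  -1.2   0.2   0.7  -0.4   0.1  -0.3   1.
    0.3  -0.8  -0.7   0.1   0.8   0.5   0.3   0.4  -0.   -0.1   0.1   0.8   0.3  -0.5  -0.8   0.2  -0.4   0.6  -0.2  -1.   -0.1  -1.6  -0.5   0.1  -0.5   1.6  -0.2   0.8  -0.4   0.3   0.3  -0.3
    0.7  -1.5   0.7  20.8  26.1  31.2  35.9  37.4  41.1 183.7 187.3 314.7 193.8 245.2 247.6]]
full_spool [49.4 75.3 85.8] [523.3 568.  588.4] [65.8 87.8 94.3]
empty_spool [49.9 70.4 86. ] [446.4 462.5 511.5] [56.4 81.3 94.3]
```

Emit:
jog_arm:
  rows:
    - {"gripper": 0.02, "slide": [-0.05, 0.02, 0], "spin": 0}
    - {"gripper": 0.02, "slide": [-0.098, 0.041, 0], "spin": 0}
    - {"gripper": 0.02, "slide": [-0.098, 0.041, 0], "spin": 0}
    - {"gripper": 0.02, "slide": [-0.098, 0.041, 0.04], "spin": 0}
    - {"gripper": 0.02, "slide": [-0.098, 0.041, 0.08], "spin": 0}
    - {"gripper": 0.02, "slide": [-0.098, 0.041, 0.11], "spin": 0}
    - {"gripper": 0.02, "slide": [-0.098, 0.041, 0.13], "spin": 0}
    - {"gripper": 0.02, "slide": [-0.098, 0.041, 0.13], "spin": 0}

```text
time_s: 4.45
ee_pos: [0.5446, -0.1107, 0.2723]
eef_rot: [-3.137, -0.0, 1.317]
force: [-0.1, -0.0, 0.6]
grip_width: 0.0201
grip_force: 0.0
```

```bash
cat > look.py <<'E'
from h import *
import sys
from scipy.spatial.transform import Rotation as Ro
o=telemetry.get_obs(); P=o["ee_pos"]; yaw=1.319; e=np.array([np.cos(yaw),np.sin(yaw)]); f=np.array([np.sin(yaw),-np.cos(yaw)])
print("TCP A,B,z",P[:2]@e,P[:2]@f,P[2],"yaw",o["eef_rot"][2],"F",o["force"].round(1),o["time_s"])
p,d=cams.camera("wrist"); i=cams.camera_info("wrist"); K=i["camera_matrix"]
M=np.eye(4);M[:3,:3]=Ro.from_euler("xyz",o["eef_rot"]).as_matrix();M[:3,3]=P;M=M@np.array(i["tool_from_camera"])
v,u=np.mgrid[:384,:512]; C=np.stack([(u-K[0,2])/K[0,0]*d,(v-K[1,2])/K[1,1]*d,d],-1); W=C@M[:3,:3].T+M[:3,3]
A=W[...,:2]@e-.0495; B=W[...,:2]@f-.5173; H=W[...,2]-.0437
x=A*np.cos(.1745)+H*np.sin(.1745); z=-A*np.sin(.1745)+H*np.cos(.1745)
# full spool: points above fences, in its gutter (tool +y side), ahead of hand
s=(d>0)&(z>.018)&(z<.06)&(B>.004)&(B<.074)&(x>-.01)&(x<.21)
if s.sum()>30:
    print("n",s.sum(),"x range",np.percentile(x[s],[1,50,99]).round(4),"ztop",np.percentile(z[s],98).round(4),"B",np.percentile(B[s],[1,99]).round(4))
    for lo,hi in((.006,.022),(.022,.039),(.039,.056),(.056,.072)):
        k=s&(B>lo)&(B<hi)
        if k.sum()>5: print(lo,"front x",np.percentile(x[k],98).round(4),k.sum())
cv2.imwrite(f"pics/{sys.argv[1]}.png",p[:,:,::-1])
E
python3 look.py w2
```

```text
TCP A,B,z 0.028425807959127067 0.5550119854935975 0.2723291405228054 yaw 1.3172478166543216 F [-0.1 -0.   0.6] 4.45
n 9461 x range [-0.0063  0.0237  0.0404] ztop 0.0542 B [0.0071 0.0712]
0.006 front x 0.0404 2317
0.022 front x 0.0391 2391
0.039 front x 0.039 2488
0.056 front x 0.0404 2259
```

View pics/w2.png

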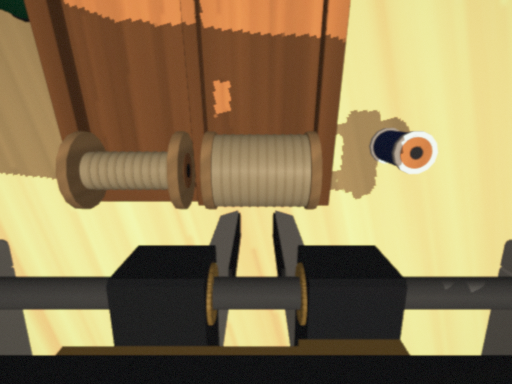

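The view shows the full spool at about (262,170), centred ahead of the fingertips (222–290), with the empty spool to the left at (125,170). Next I lower, make contact and start pushing.

Emit:
jog_arm:
  rows:
    - {"gripper": 0.02, "slide": [0, 0, 0.013], "spin": 0}
    - {"gripper": 0.02, "slide": [0.004, 0.001, 0.013], "spin": 0}
    - {"gripper": 0.02, "slide": [0.008, 0.001, 0.013], "spin": 0}
    - {"gripper": 0.02, "slide": [0.011, 0.001, 0.013], "spin": 0}
    - {"gripper": 0.02, "slide": [0.015, 0.001, 0.012], "spin": 0}
    - {"gripper": 0.02, "slide": [0.02, 0.001, 0.011], "spin": 0}
    - {"gripper": 0.02, "slide": [0.026, 0.001, 0.01], "spin": 0}
    - {"gripper": 0.02, "slide": [0.032, 0.001, 0.009], "spin": 0}

```text
time_s: 5.3
ee_pos: [0.5544, -0.0795, 0.2659]
eef_rot: [3.141, -0.0, 1.318]
force: [0.5, -1.2, 1.1]
grip_width: 0.0198
grip_force: 0.5
```

```bash
python3 look.py w3
```

```text
TCP A,B,z 0.061144477596480895 0.5567442692651303 0.26585516337564374 yaw 1.3178261558064945 F [ 0.5 -1.2  1.1] 5.3
n 11074 x range [0.0189 0.0539 0.0704] ztop 0.0554 B [0.0073 0.0714]
0.006 front x 0.0706 2577
0.022 front x 0.0694 2891
0.039 front x 0.0693 2892
0.056 front x 0.0703 2691
```

View pics/w3.png

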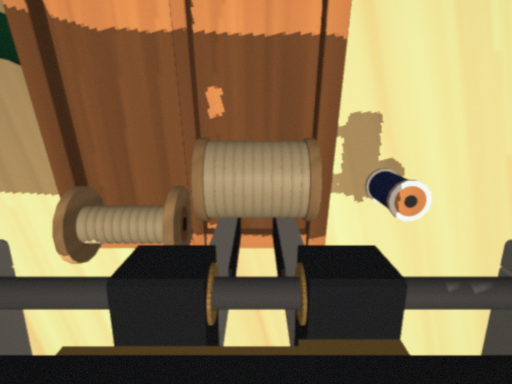

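The spool has moved about 30 mm up the gutter and is square in contact with both fingertips. I'll carry on up the slope.

Emit:
jog_arm:
  rows:
    - {"gripper": 0.02, "slide": [0.007, 0, -0.001], "spin": 0}
    - {"gripper": 0.02, "slide": [0.014, 0, -0.002], "spin": 0}
    - {"gripper": 0.02, "slide": [0.021, 0, -0.003], "spin": 0}
    - {"gripper": 0.02, "slide": [0.028, 0, -0.004], "spin": 0}
    - {"gripper": 0.02, "slide": [0.035, 0, -0.005], "spin": 0}
    - {"gripper": 0.02, "slide": [0.042, 0, -0.006], "spin": 0}
    - {"gripper": 0.02, "slide": [0.049, 0, -0.007], "spin": 0}
    - {"gripper": 0.02, "slide": [0.056, 0, -0.008], "spin": 0}

```text
time_s: 6.15
ee_pos: [0.5684, -0.0253, 0.2737]
eef_rot: [-3.142, -0.0, 1.318]
force: [0.0, -1.1, 0.8]
grip_width: 0.0201
grip_force: 0.5
```

```bash
python3 look.py w4
```

```text
TCP A,B,z 0.11716755971904053 0.5568068072970079 0.2737141397191977 yaw 1.3177595903745773 F [ 0.  -1.1  0.8] 6.15
n 11325 x range [0.075  0.1106 0.1272] ztop 0.0554 B [0.0073 0.0714]
0.006 front x 0.1275 2614
0.022 front x 0.1262 2980
0.039 front x 0.1261 2956
0.056 front x 0.1272 2738
```

Emit:
jog_arm:
  rows:
    - {"gripper": 0.02, "slide": [0.006, 0, -0.001], "spin": 0}
    - {"gripper": 0.02, "slide": [0.012, 0, -0.002], "spin": 0}
    - {"gripper": 0.02, "slide": [0.018, 0, -0.003], "spin": 0}
    - {"gripper": 0.02, "slide": [0.024, 0, -0.004], "spin": 0}
    - {"gripper": 0.02, "slide": [0.03, 0, -0.005], "spin": 0}
    - {"gripper": 0.02, "slide": [0.036, 0, -0.006], "spin": 0}
    - {"gripper": 0.02, "slide": [0.042, 0, -0.006], "spin": 0}
    - {"gripper": 0.02, "slide": [0.048, 0, -0.007], "spin": 0}

```text
time_s: 7.0
ee_pos: [0.5804, 0.0212, 0.2806]
eef_rot: [-3.141, 0.0, 1.318]
force: [-0.4, -1.8, 0.4]
grip_width: 0.0199
grip_force: 0.5
```

```bash
python3 look.py w5
```

```text
TCP A,B,z 0.16509193244316092 0.5568309935749778 0.28055925027380924 yaw 1.3178154024300115 F [-0.4 -1.8  0.4] 7.0
n 11622 x range [0.1237 0.1594 0.1761] ztop 0.0554 B [0.0073 0.0713]
0.006 front x 0.1762 2707
0.022 front x 0.1749 3049
0.039 front x 0.1748 3029
0.056 front x 0.1761 2819
```

The spool centre is now at about x≈160 mm. I'll go over the crest slowly and level.

Emit:
jog_arm:
  rows:
    - {"gripper": 0.02, "slide": [0.005, 0, -0.001], "spin": 0}
    - {"gripper": 0.02, "slide": [0.01, 0, -0.001], "spin": 0}
    - {"gripper": 0.02, "slide": [0.015, 0, -0.001], "spin": 0}
    - {"gripper": 0.02, "slide": [0.02, 0, -0.001], "spin": 0}
    - {"gripper": 0.02, "slide": [0.024, 0, -0.001], "spin": 0}
    - {"gripper": 0.02, "slide": [0.028, 0, -0.001], "spin": 0}
    - {"gripper": 0.02, "slide": [0.032, 0, -0.001], "spin": 0}
    - {"gripper": 0.02, "slide": [0.036, 0, -0.001], "spin": 0}

```text
time_s: 7.85
ee_pos: [0.5894, 0.0558, 0.2816]
eef_rot: [-3.142, -0.0, 1.318]
force: [-0.4, 0.6, -0.8]
grip_width: 0.02
grip_force: 0.0
```

```bash
python3 look.py w6
```

```text
TCP A,B,z 0.20093237295766322 0.5568966235525394 0.28162916827116224 yaw 1.317858320230643 F [-0.4  0.6 -0.8] 7.85
n 10198 x range [0.1576 0.193  0.2097] ztop 0.0564 B [0.0074 0.0713]
0.006 front x 0.2095 2285
0.022 front x 0.2094 2762
0.039 front x 0.2094 2703
0.056 front x 0.2094 2430
```

View pics/w6.png

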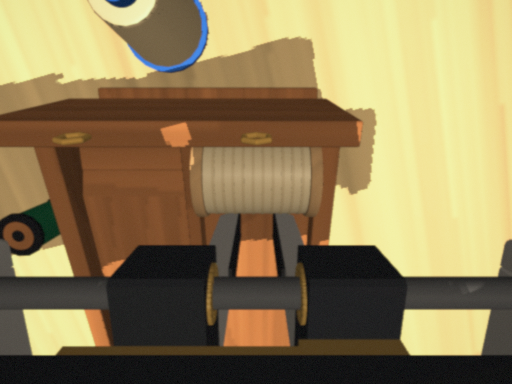

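The spool lies at the stop board, at about (257,180), square and just off the fingertips, which now carry no load. I back off slowly, then go up.

Emit:
jog_arm:
  rows:
    - {"gripper": 0.02, "slide": [-0.005, 0, 0], "spin": 0}
    - {"gripper": 0.02, "slide": [-0.012, 0, 0], "spin": 0}
    - {"gripper": 0.02, "slide": [-0.025, 0, -0.005], "spin": 0}
    - {"gripper": 0.02, "slide": [-0.045, 0, -0.03], "spin": 0}
    - {"gripper": 0.02, "slide": [-0.075, 0, -0.06], "spin": 0}
    - {"gripper": 0.02, "slide": [-0.1, 0, -0.1], "spin": 0}
    - {"gripper": 0.02, "slide": [-0.1, 0, -0.12], "spin": 0}
    - {"gripper": 0.02, "slide": [-0.1, 0, -0.12], "spin": 0}

```text
time_s: 8.7
ee_pos: [0.5638, -0.0429, 0.4053]
eef_rot: [3.136, -0.001, 1.316]
force: [-0.0, -0.0, 0.4]
grip_width: 0.02
grip_force: 0.0
```

```bash
sed -i 's/(x<.21)/(x<.215)/' look.py; python3 look.py w7
```

```text
TCP A,B,z 0.09889331101489822 0.5567314682184001 0.4052594438854985 yaw 1.3158555160899774 F [-0.  -0.   0.4] 8.7
n 4473 x range [0.1698 0.1914 0.2128] ztop 0.0405 B [0.0072 0.0716]
0.006 front x 0.2128 1065
0.022 front x 0.2117 1140
0.039 front x 0.2116 1137
0.056 front x 0.2126 1102
```

View pics/w7.png

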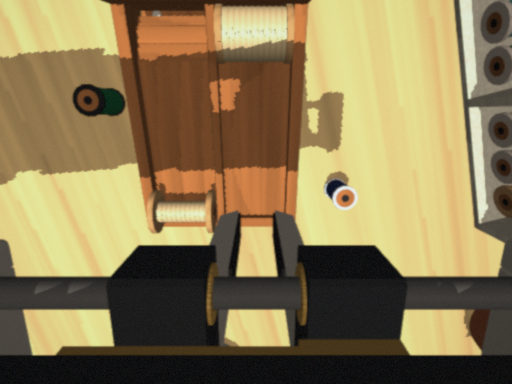

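The full spool is in the seat at (254,30), with its centre at x≈191 mm and top at z≈40.5 mm, both matching home_b. The empty spool at (182,210) is still at the lip, and the hand is clear.

```bash
python3 -c "
from station import workorder
print(workorder.hand_in())"
```

```text
the job is handed in; nothing more can be done
None
```

The full spool was rolled up its gutter into the seat against the stop board (home_b), where the last camera view measured it at home and square; the empty spool was still at its lip, the hand is clear, and the job is handed in (no verdict was returned).

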